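# Fetch the back roll off the tape peg and load the unwinder

### The arm

A 7-joint arm with a two-finger parallel gripper is mounted at the origin on the work surface. World frame = base frame: x ahead of the robot, y to its left, z up, the work surface at z = 0. Lengths are in mm, angles in rad, forces in N, time in s.
With the tool pointing down it reaches from about 400 to 875 mm from the base axis. Payload 19.3 kg.
Tool frame: the origin (TCP) lies midway between the tips of the shut fingers; the grasp point (between the pads) lies 19 mm behind it; z points along the fingers, y is the line along which they close (so a half turn about z gives the same grasp; the last joint's range is limited). The gripper opens to 85 mm and grips with 20 to 120 N. Pads are 22 mm wide; open, the fingers measure 114 mm over their backs; the gripper's body (76 mm by 85 mm) begins 54 mm behind the grasp point. The pads swing forward as they close: fully open they stand 13 mm farther back than shut.
Start: joints at [1.133, 0.521, -0.036, 1.599, 0.021, 1.021, -0.113], TCP at [224.699, -583.202, 231.291] pointing down, gripper open.
Joint ranges: [-2.91, 2.91], [-0.3, 2.13], [-1.5, 1.42], [0.17, 2.43], [-1.26, 4.41], [0.16, 1.93], [-2.52, 2.52]. Speed limits (rad/s): [1.89, 1.89, 2.39, 2.39, 3.01, 3.01, 3.01].

### API

Orientations are given as a rotation vector (axis times angle).
In Python, from bench import sensors, cams, manip gives the robot as it stands. The module is installed in compiled form; this text tells all that it offers.
- The arm moves only by the tool play_rows, never from a script. Its argument "series" is text: rows parted by semicolons, each of 4 numbers parted by spaces: the shift along the tool's x, y, z as a fraction of full scale, then the turn about the tool's z as a fraction of full scale. A call has 1 to 20 rows; each row is the pose to reach, as a shift and turn from the pose commanded when the call began, along the tool's axes at that moment, turning the shorter way round; what a row does not reach only later rows make up. Full scale, the value 1, is 0.2 m for a shift and 2 pi rad for a turn. A row lasts 1/10 s, in which the tool goes at most 50 mm and 8.59 degrees, less where a joint would pass 70% of its speed; a pose out of reach is approached as far as the arm can. A call with a number of a shift or a turn outside -1 to 1 is refused whole. A call with a gripper value outside its range is refused whole. "grip" is the opening, from 0 (shut) to 1 (fully open), set as the call begins (left out, the last holds). The fingers move at their own pace and stop on an object; the grip force is fixed at half the most. Time passes only in rows, so rows that repeat a pose let the fingers close. It gives the time, the measured TCP pose, the force, the opening and the grip force at its end, in the units of the state.
- sensors.sense(): the state, without advancing time (a new reading comes with each control period).
- cams.snapshot(name): name is "scene" or "top" or "wrist"; returns a dict with "color" (400x640x3 uint8, red, green, blue), "camera_matrix" (3x3 intrinsics, pixels), "rvec" (rotation vector, rad) and "tvec" (3), from world to camera coordinates, as OpenCV has them; the wrist camera has in their place "tool_from_camera" (4x4, takes a point from camera to tool coordinates, whose origin is the TCP and whose axes are the flange's). Camera axes: x right, y down, z forward; pixel columns grow to the right and rows downward; lengths in mm; the calibration is good to about 2 mm. A picture is of the moment at which its call begins: read the wrist's pose just before it. There is no depth.
- manip.job_done(): hands the job in; it is judged then, once.
The state is a dict: "time": time; "joint_positions": joint angles; "qd": joint speeds; "effort": joint torques, N m; "position": TCP position; "tcp_rot": TCP orientation; "wrist_force": force on the tool from outside, world axes, zero at the start; "ft_torque": the same for the moment, N m; "gripper_width": finger opening in mm; "grip_force": force on a finger pad.
Only numpy, scipy, OpenCV 4.12 (cv2) and the standard library are available. Lean on these libraries where they do the work, as an engineer would, in place of code of your own. Each camera call takes 0.05 s, during which the arm holds its last target. There are 200 camera calls.

### The job

The bench unwinder needs the widest tape roll, which hangs innermost on the roll stand's peg behind the two narrower ones. Take the two narrower rolls off and stand them aside upright on the two rods of the roll rest, then put the widest roll upright in the unwinder, on its two rollers between the cheeks, and then hang the other two back on the peg, each at its old place. Let no roll fall over onto the bench and leave the finished aluminium profile undisturbed.

Things in the scene. Friction and masses are not known exactly. Their poses are not given: they have to be found in the camera images.
- stand: Roll stand, fixed: dark steel foot plate, post 190 mm high and a level wooden peg, 25 mm thick, axis 175 mm above the bench. Origin: on the bench under the peg's root. From there the peg runs 245 mm along the stand's -y, far end free; post at y = 0 to 34 mm. A hung roll's centre is 149.5 mm above the bench; raised 25 mm it is concentric with the peg and slides along it and off the free end.
- roll_wide: Tan masking tape roll on a brown card core, 50 mm wide (the widest of the three), 128 mm outside diameter, core hole 76 mm (wall 26 mm), 360 g. Starts hung on the peg through its hole, always innermost, about 60 mm from the peg's root. Origin: centre of the roll; y axis: the roll's axis, level as it hangs. Gripped from above by its flat faces, at most 24 mm deep over the peg.
- roll_medium: Tan masking tape roll on a brown card core, 36 mm wide (the middle width), 128 mm outside diameter, core hole 76 mm (wall 26 mm), 260 g. Starts hung on the peg through its hole, about 137 or 207 mm from the peg's root. Origin: centre of the roll; y axis: the roll's axis, level as it hangs. Gripped from above by its flat faces, at most 24 mm deep over the peg.
- roll_narrow: Tan masking tape roll on a brown card core, 24 mm wide (the narrowest), 128 mm outside diameter, core hole 76 mm (wall 26 mm), 180 g. Starts hung on the peg through its hole, about 137 or 207 mm from the peg's root. Origin: centre of the roll; y axis: the roll's axis, level as it hangs. Gripped from above by its flat faces, at most 24 mm deep over the peg.
- rest: Roll rest, fixed: two steel rods 16 mm thick between plywood end boards 62 mm high. Origin: on the bench under its middle. Rods along its y axis at x = -38 and +38 mm, axes 45 mm high; end boards' inner faces at y = -102 and +102 mm. A roll stands across both rods, axis along the rest's y, centre 106 mm above the bench over x = 0; two fit side by side, say at y = -48 and +48 mm.
- unwinder: Bench tape unwinder, fixed: grey steel foot and cheeks, two black rollers 16 mm thick, toothed cutter bar at x = -108 mm. Origin: on the bench, midway between the rollers, which lie along its y axis at x = -38 and +38 mm, axes 45 mm high. Cheeks: inner faces at y = -35 and +35 mm, tops 86 mm high. A loaded roll's axis is along the unwinder's y, its centre 106 mm above the origin.
- profile: Finished part, loose: a slotted aluminium U profile 220 mm long, 30 mm wide, 20 mm high, lying on the bench about 120 mm in front (-x side) of the roll rest, along the rest's y direction. Origin: centre of its underside; its x axis is its length. Not to be disturbed.
Not all that is in view belongs to the job. Leave any purple look-alike of the roll_narrow alone. What is shaped like the roll_medium but blue is not meant.

How it is judged (in metres and radians):
On the way, in this order (a step that is already met when the one before it is completed fails the run):
1. both narrower rolls stand upright on the rods of the roll rest, released, the widest still hanging on the peg (x of roll_medium in the frame of rest between -0.012 and 0.012 m and y of roll_medium in the frame of rest between -0.1 and 0.1 m and z of roll_medium in the frame of rest between 0.094 and 0.118 m and angle between the y axis of each of roll_medium, roll_narrow and the y axis of rest, either way round below 0.2 rad and linear speed of each of roll_medium, roll_narrow below 0.03 m/s and contact force between the fingers and roll_medium below 0.3 N and x of roll_narrow in the frame of rest between -0.012 and 0.012 m and y of roll_narrow in the frame of rest between -0.1 and 0.1 m and z of roll_narrow in the frame of rest between 0.094 and 0.118 m and contact force between the fingers and roll_narrow below 0.3 N and x of roll_wide in the frame of stand between -0.04 and 0.04 m and y of roll_wide in the frame of stand between -0.24 and 0 m and z of roll_wide in the frame of stand between 0.12 and 0.2 m), for 0.2 s.
2. the widest roll stands upright in the unwinder, released, while the narrower two are still on the roll rest (x of roll_wide in the frame of unwinder between -0.012 and 0.012 m and y of roll_wide in the frame of unwinder between -0.015 and 0.015 m and z of roll_wide in the frame of unwinder between 0.094 and 0.118 m and angle between the y axis of roll_wide and the y axis of unwinder, either way round below 0.2 rad and linear speed of each of roll_wide, roll_medium, roll_narrow below 0.03 m/s and contact force between the fingers and roll_wide below 0.3 N and x of roll_medium in the frame of rest between -0.012 and 0.012 m and y of roll_medium in the frame of rest between -0.1 and 0.1 m and z of roll_medium in the frame of rest between 0.094 and 0.118 m and angle between the y axis of each of roll_medium, roll_narrow and the y axis of rest, either way round below 0.2 rad and contact force between the fingers and roll_medium below 0.3 N and x of roll_narrow in the frame of rest between -0.012 and 0.012 m and y of roll_narrow in the frame of rest between -0.1 and 0.1 m and z of roll_narrow in the frame of rest between 0.094 and 0.118 m and contact force between the fingers and roll_narrow below 0.3 N), for 0.2 s.
At the end, for the whole second after the job is handed in: Widest roll upright on both unwinder rollers (centre within 12 mm across them, 15 mm between the cheeks, axis within 0.2 rad); medium and narrow rolls hang on the peg, centres within 20 mm of where they hung at the start, axes within 0.25 rad of the peg's; all released and at rest (x of roll_wide in the frame of unwinder between -0.012 and 0.012 m and y of roll_wide in the frame of unwinder between -0.015 and 0.015 m and z of roll_wide in the frame of unwinder between 0.094 and 0.118 m and angle between the y axis of roll_wide and the y axis of unwinder, either way round below 0.2 rad and linear speed of each of roll_wide, roll_medium, roll_narrow below 0.03 m/s and contact force between the fingers and roll_wide below 0.3 N and distance of each of roll_medium, roll_narrow from where it was at the start of the episode below 0.02 m and angle between the y axis of each of roll_medium, roll_narrow and the y axis of stand, either way round below 0.25 rad and contact force between the fingers and roll_medium below 0.3 N and contact force between the fingers and roll_narrow below 0.3 N); the robot touches nothing.
It fails at once if a roll has fallen over onto the bench (its centre lower than 50 mm above the bench) (height (world z) of any of roll_wide, roll_medium, roll_narrow below 0.05 m).
It fails at once if the finished aluminium profile was disturbed (moved more than 20 mm) (distance of profile from where it was at the start of the episode above 0.02 m).
It also fails if it takes over 131 s, if anything falls off the work surface, if the arm or the gripper's body presses on something with over 40 N, if the wrist force passes 120 N, or if a joint passes its speed limit or range.

## Working session

There is one attempt and no reset: what is moved stays moved. The work goes in short steps, Python scripts to look and compute and a tool call to move; the robot and the scene stay as the last step left them, time stands still between calls to the robot, and variables do not carry over. Pictures are saved under pics/ and viewed, at most 16 in all, crops included, and the job is handed in when it is done.

Besides the shell and the picture viewer there is one more tool, called after "Request:" as name(argument=value, ...) on one line, values as JSON. play_rows: Moves the arm, as the interface text tells. Shift numbers are shares of 0.2 m and turn numbers shares of 2 pi rad, none past 1 either way. Its arguments: {"type":"object","properties":{"series":{"type":"string"},"grip":{"type":"number"}},"required":["series"]}

```bash
mkdir -p pics; cat > h.py <<'E'
import numpy as np, cv2, pickle
from bench import sensors, cams, manip
def snap(n,f=None):
    s=sensors.sense(); d=cams.snapshot(n)
    if f: cv2.imwrite('pics/'+f,d['color'][:,:,::-1])
    pickle.dump((s,d),open(n+'.pkl','wb')); return s,d
E
python3 - <<'E'
from h import *
for n in('scene','top','wrist'):
    s,d=snap(n,n+'0.png'); print(n,{k:np.round(v,3).tolist() for k,v in d.items() if k!='color'})
print({k:np.round(v,3).tolist() for k,v in s.items()})
E
```

```text
scene {'camera_matrix': [[505.614, 0.0, 314.851], [0.0, 505.614, 197.582], [0.0, 0.0, 1.0]], 'rvec': [1.516, 2.26, -0.723], 'tvec': [166.677, -319.861, 1990.426]}
top {'camera_matrix': [[380.767, 0.0, 314.419], [0.0, 380.767, 194.632], [0.0, 0.0, 1.0]], 'rvec': [2.156, -2.128, 0.16], 'tvec': [40.307, 468.526, 1082.824]}
wrist {'camera_matrix': [[317.554, 0.0, 319.797], [0.0, 317.554, 199.459], [0.0, 0.0, 1.0]], 'tool_from_camera': [[0.001, -0.957, -0.291, 73.621], [1.0, 0.001, 0.002, -0.377], [-0.001, -0.291, 0.957, -143.255], [0.0, 0.0, 0.0, 1.0]]}
{'time': 0.1, 'joint_positions': [1.133, 0.522, -0.036, 1.6, 0.021, 1.021, -0.113], 'qd': [0.002, 0.001, -0.001, -0.001, 0.001, -0.002, 0.002], 'effort': [0.004, -92.85, 1.984, -37.053, 0.018, 0.005, -0.0], 'position': [224.583, -582.935, 230.783], 'tcp_rot': [-3.088, -0.574, 0.0], 'wrist_force': [0.01, -0.789, 0.708], 'ft_torque': [0.036, 0.045, 0.006], 'grip_force': 0.0, 'gripper_width': 85.095}
```

View pics/top0.png

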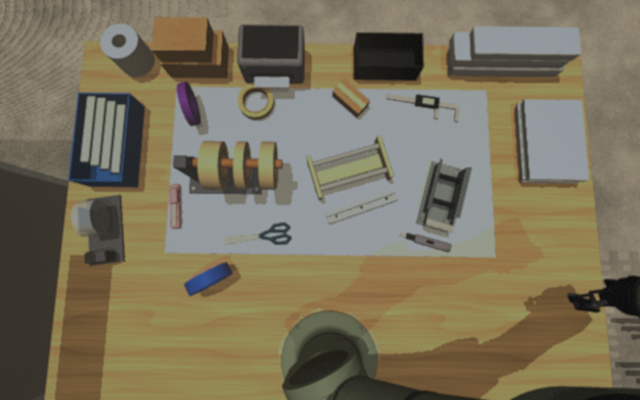

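View pics/scene0.png

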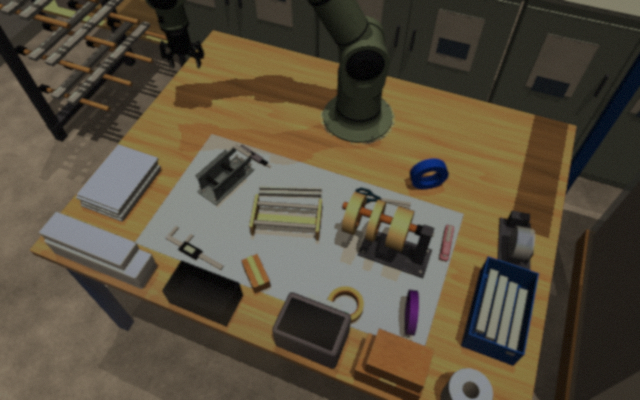

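Top view: stand with three tan rolls at (211,163), (242,163), (268,163); rest around (350,167); unwinder (444,195); profile (362,208). Candidates and distractors: the purple look-alike (188,103), the blue one (208,278) and a tan ring lying flat at (256,101) are not meant. The tan rolls on the peg are: wide = innermost (211), middle looks the narrowest (242), outer looks medium (268). A close crop to check.

```bash
python3 - <<'E'
import cv2
a=cv2.imread('pics/top0.png')[125:265,170:300]; b=cv2.imread('pics/top0.png')[125:265,300:480]
import numpy as np
cv2.imwrite('pics/c1.png',cv2.resize(a,None,fx=4,fy=4,interpolation=cv2.INTER_CUBIC))
cv2.imwrite('pics/c2.png',cv2.resize(b,None,fx=4,fy=4,interpolation=cv2.INTER_CUBIC))
E
```

```text
(no output)
```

View pics/c1.png

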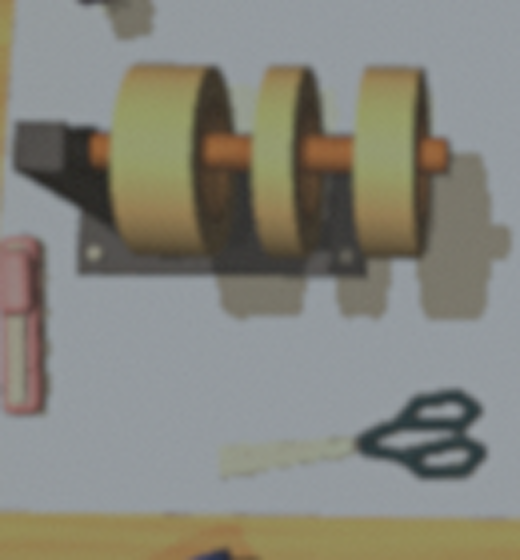

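View pics/c2.png

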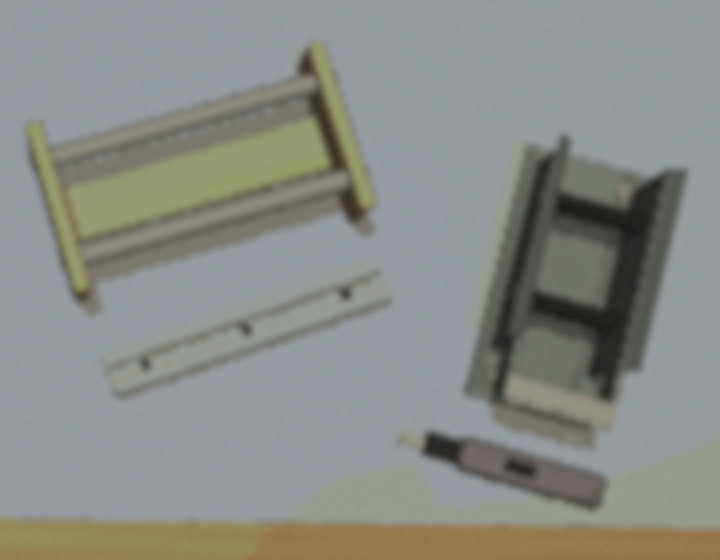

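```bash
cat > fit.py <<'E'
from h import *
from scipy.optimize import least_squares
s,d=pickle.load(open('top.pkl','rb')); K,r,t=d['camera_matrix'],d['rvec'],d['tvec']
def proj(P): return cv2.projectPoints(np.array(P,float),r,t,K,None)[0][:,0]
def fit(local,px,x0):
    L=np.array(local,float)
    def w(p):
        c,s_=np.cos(p[2]),np.sin(p[2]); return np.c_[p[0]+c*L[:,0]-s_*L[:,1],p[1]+s_*L[:,0]+c*L[:,1],L[:,2]]
    f=lambda p:(proj(w(p))-px).ravel()
    o=least_squares(f,x0,x_scale=[100,100,1]); print(np.round(o.x,3),np.round(f(o.x).reshape(-1,2),1).tolist())
    return o.x
E
python3 - <<'E'
from fit import *
R=cv2.Rodrigues(r)[0]; print('cam',-R.T@t.ravel())
o1=np.array([170,125]);o2=np.array([300,125]);
q=lambda o,l:o+(np.array(l)+.5)/4-.5
print('rest');fit([[38,102,45],[38,-102,45],[-38,102,45],[-38,-102,45]],q(o2,[[55,153],[312,84],[85,248],[345,180]]),[480,0,.2])
print('unw');fit([[38,35,45],[38,-35,45],[-38,35,45],[-38,-35,45]],q(o2,[[560,203],[632,218],[535,300],[610,318]]),[400,-220,-.2])
print('stand')
fit([[0,-245,175],[0,-60+25,213.5],[0,-60-25,213.5],[0,-137+12,213.5],[0,-137-12,213.5],[0,-207+18,213.5],[0,-207-18,213.5]],
 q(o1,[[449,156],[113,150],[195,150],[252,150],[301,150],[356,152],[418,152]]),[480,300,0])
E
```

```text
cam [ 300.2262155    43.35350909 1140.89161952]
rest
[ 5.52878e+02 -5.58000e+01  2.82000e-01] [[-0.7, 0.0], [1.3, -0.5], [-1.3, 0.8], [0.6, -0.4]]
unw
[ 4.86720e+02 -3.36076e+02 -2.42000e-01] [[-3.0, -1.2], [2.4, 0.9], [-2.2, -0.7], [2.8, 0.9]]
stand
[5.17655e+02 3.73558e+02 2.20000e-02] [[1.2, 1.5], [-0.2, 0.3], [-0.7, 0.1], [1.1, -0.0], [-1.6, -0.1], [0.7, -0.8], [-0.4, -0.9]]
```

Request:
play_rows(series="0.15 -0.06 -0.1 0.02; 0.35 -0.15 -0.3 0.04; 0.6 -0.25 -0.5 0.06; 0.8 -0.33 -0.7 0.08; 0.84 -0.35 -0.75 0.0975; 0.84 -0.35 -0.75 0.0975; 0.84 -0.35 -0.75 0.0975", grip=1)

```text
time: 0.85
position: [356.7, -457.2, 381.5]
tcp_rot: [3.118, -0.38, 0.001]
wrist_force: [-1.4, -0.7, -0.9]
gripper_width: 85.3
grip_force: 0.0
```

Request:
play_rows(series="0.1 -0.2 0 0; 0.25 -0.4 0 0; 0.4 -0.6 0 0; 0.48 -0.77 0 0; 0.48 -0.77 0 0; 0.48 -0.77 0 0; 0.48 -0.77 0 0")

```text
time: 1.55
position: [485.4, -332.9, 380.5]
tcp_rot: [3.118, -0.386, -0.002]
wrist_force: [-0.1, -0.8, -0.5]
gripper_width: 85.6
grip_force: 0.0
```

```bash
python3 - <<'E'
from h import *
s,d=snap('wrist','w1.png'); pickle.dump((s,d),open('w_unw.pkl','wb')); print(s['position'],s['tcp_rot'])
E
```

```text
[ 485.42676398 -332.93355734  380.54767105] [ 3.11756993e+00 -3.86482526e-01 -2.20677926e-03]
```

View pics/w1.png

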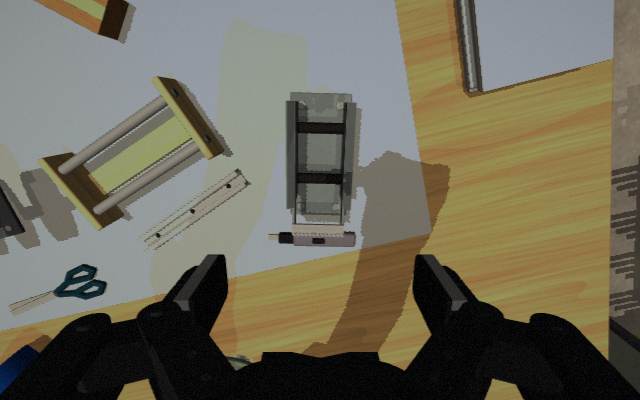

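Wrist view: unwinder at (321,153), rest at (131,152), profile (195,208). Enlarging for precise points.

```bash
python3 - <<'E'
import cv2
a=cv2.imread('pics/w1.png')
b=cv2.resize(a[65:240,30:230],None,fx=3.2,fy=3.2,interpolation=cv2.INTER_CUBIC)[:560,:480] if 0 else None
L=cv2.resize(a[70:240,30:230],None,fx=3,fy=3,interpolation=cv2.INTER_CUBIC)
R=cv2.resize(a[85:255,270:370],None,fx=3,fy=3,interpolation=cv2.INTER_CUBIC)
R=cv2.convertScaleAbs(R[:, :198*1+102],alpha=1.5,beta=10)
cv2.imwrite('pics/w1c.png',cv2.hconcat([L[:,:495+0],R]))
E
```

```text
(no output)
```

View pics/w1c.png

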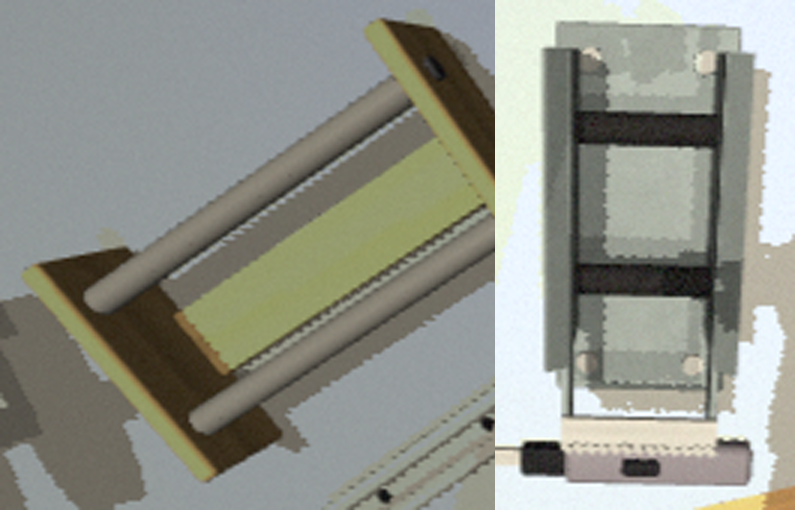

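```bash
cat > wfit.py <<'E'
from h import *
from scipy.optimize import least_squares
from scipy.spatial.transform import Rotation as Ro
def cam(f):
    s,d=pickle.load(open(f,'rb')); T=np.eye(4); T[:3,:3]=Ro.from_rotvec(s['tcp_rot']).as_matrix(); T[:3,3]=s['position']
    M=np.linalg.inv(T@np.array(d['tool_from_camera'])); return d['camera_matrix'],M
def world(p,L):
    c,s=np.cos(p[2]),np.sin(p[2]); return np.c_[p[0]+c*L[:,0]-s*L[:,1],p[1]+s*L[:,0]+c*L[:,1],L[:,2]]
def proj(C,P):
    K,M=C; return cv2.projectPoints(np.ascontiguousarray(P),M[:3,:3],M[:3,3],K,None)[0][:,0]
def fit(C,local,px,x0,free=()):
    """free: indices of points whose local y is unknown"""
    L0=np.array(local,float); free=list(free)
    def f(p):
        L=L0.copy(); L[free,1]=p[3:]*100; return (proj(C,world(p,L))-px).ravel()
    o=least_squares(f,list(x0)+[L0[i,1]/100 for i in free],x_scale=[100,100,1]+[1]*len(free))
    print(np.round(o.x,3).tolist(),np.round(f(o.x).reshape(-1,2),1).tolist()); return o.x
E
python3 - <<'E'
from wfit import *
C=cam('w_unw.pkl')
q=lambda ox,oy,l:np.array([ox,oy])+(np.array(l)+.5)/3-.5
fit(C,[[38,35,45],[38,-35,45],[-38,35,45],[-38,-35,45]],q(270-165,85,[[579,129],[720,130],[578,279],[718,281]]),[487,-330,-.24])
fit(C,[[38,102,45],[38,-90,45],[-38,102,45],[-38,0,45]],q(30,70,[[100,296],[400,93],[206,415],[425,276]]),[553,-56,.28],free=[1,3])
# right board top inner edge, left board top inner edge
fit(C,[[38,102,45],[-38,102,45],[20,-102,62],[-20,-102,62]],q(30,70,[[100,296],[206,415],[400,71],[460,156]]),[553,-56,.28])
E
```

```text
[485.059, -335.447, -0.255] [[-0.2, -0.1], [0.3, -0.0], [0.6, 0.2], [-0.7, -0.1]]
[551.964, -57.543, 0.29, -0.907, -0.454] [[0.7, -0.3], [-0.1, -0.1], [-0.5, 0.6], [-0.1, -0.1]]
[561.742, -55.851, 0.378] [[-0.5, -0.1], [1.4, -1.5], [-0.3, 2.7], [-0.4, -1.5]]
```

Request:
play_rows(series="0 -0.2 0 -0.01; 0 -0.4 0 -0.02; -0.05 -0.65 0 -0.03; -0.1 -0.85 0 -0.0425; -0.15 -1 0 -0.0425; -0.15 -1 0 -0.0425")

```text
time: 2.2
position: [505.8, -127.0, 381.6]
tcp_rot: [-3.14, -0.041, -0.001]
wrist_force: [0.9, -0.9, 2.0]
gripper_width: 85.3
grip_force: 0.0
```

Request:
play_rows(series="0 -0.25 0 0; 0 -0.5 0 0; 0 -0.75 0 0; 0 -1 0 0; 0 -1 0 0")

```text
time: 2.7
position: [501.2, 74.8, 381.3]
tcp_rot: [-3.139, -0.044, -0.0]
wrist_force: [-0.4, -0.8, 0.2]
gripper_width: 85.8
grip_force: 0.0
```

Request:
play_rows(series="0 -0.25 0 0; 0 -0.5 0 0; 0 -0.7 0 0; 0 -0.85 0 0; 0 -0.9 0 0; 0 -0.9 0 0; 0 -0.9 0 0")

```text
time: 3.4
position: [498.4, 247.9, 381.2]
tcp_rot: [3.141, 0.032, 0.0]
wrist_force: [-0.6, 0.5, -0.2]
gripper_width: 85.6
grip_force: 0.0
```

```bash
python3 - <<'E'
from h import *
s,d=snap('wrist','w2.png'); pickle.dump((s,d),open('w_st.pkl','wb')); print(s['position'],s['tcp_rot'],s['joint_positions'])
a=cv2.imread('pics/w2.png')
cv2.imwrite('pics/w2b.png',cv2.resize(cv2.convertScaleAbs(a,alpha=1.3),None,fx=1.25,fy=1.25,interpolation=cv2.INTER_CUBIC))
E
```

```text
[498.43727495 247.89829049 381.15351763] [3.14063976e+00 3.15044678e-02 3.56677453e-05] [-0.28066857  0.30724615 -0.38198417  1.55562306  0.11788482  1.3018812
 -2.22859184]
```

View pics/w2b.png

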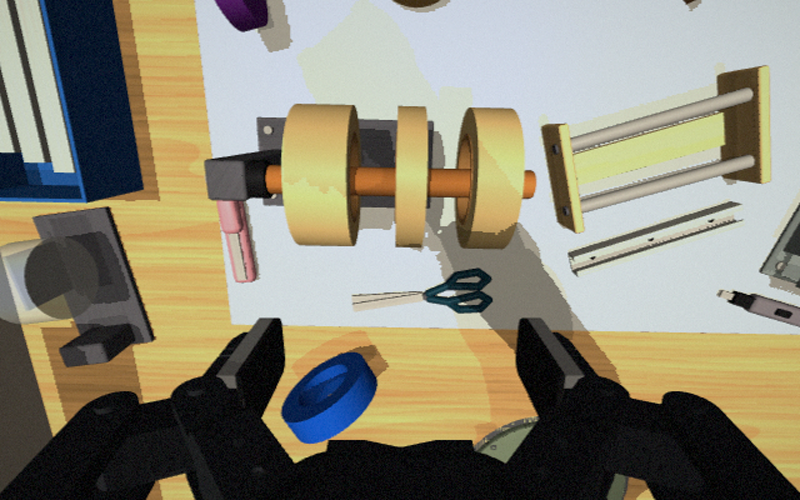

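```bash
python3 - <<'E'
from wfit import *
C=cam('w_st.pkl')
q=lambda l:(np.array(l)+.5)/1.25-.5
pr=lambda p,l:(proj(C,world(p,np.array(l,float)))+.5)*1.25-.5
y=[-60+25,-60-25,-137+12,-137-12,-207+18,-207-18]; u=np.array([282,355,396,427,471,524])
pegu=np.array([270,380,443]); pegv=np.array([180.5,182.5,183.5])
def f(p):
    a=pr(p,[[0,t,213.5] for t in y]); b=pr(p,[[0,-245,175],[0,0,175],[0,-100,175]])
    vl=np.interp(pegu,[b[0,0],b[1,0]][::-1],[b[0,1],b[1,1]][::-1])
    return np.r_[a[:,0]-u,b[0]-[532,184],vl-pegv]
o=least_squares(f,[517,373,.02],x_scale=[100,100,1]);print(o.x,np.round(f(o.x),1)); print(pr(o.x,[[0,t,213.5] for t in y]).round())
E
```

```text
[5.25998387e+02 3.75540328e+02 6.07121990e-03] [-0.6 -9.5  0.7  0.3  7.4  0.2  1.7  0.8  0.4  0.  -0.1]
[[281. 187.]
 [346. 188.]
 [397. 189.]
 [427. 190.]
 [478. 190.]
 [524. 191.]]
```

Request:
play_rows(series="0.06 0.2 0.1 0; 0.125 0.35 0.25 0; 0.125 0.4 0.45 0; 0.125 0.4 0.65 0; 0.125 0.4 0.75 0; 0.125 0.4 0.75 0; 0.125 0.4 0.75 0", grip=0.62)

```text
time: 4.15
position: [525.0, 169.6, 232.3]
tcp_rot: [3.141, 0.033, 0.001]
wrist_force: [0.5, 0.3, 0.6]
gripper_width: 53.2
grip_force: 0.0
```

```bash
python3 - <<'E'
from h import *
s,d=snap('wrist','w3.png'); pickle.dump((s,d),open('w3.pkl','wb'));print(s['position'],s['tcp_rot'],s['joint_positions'][6],s['gripper_width'])
E
```

```text
[525.00024415 169.59606586 232.2672602 ] [3.14139082e+00 3.28853988e-02 1.05282207e-03] -2.121897249496028 53.21044220817514
```

View pics/w3.png

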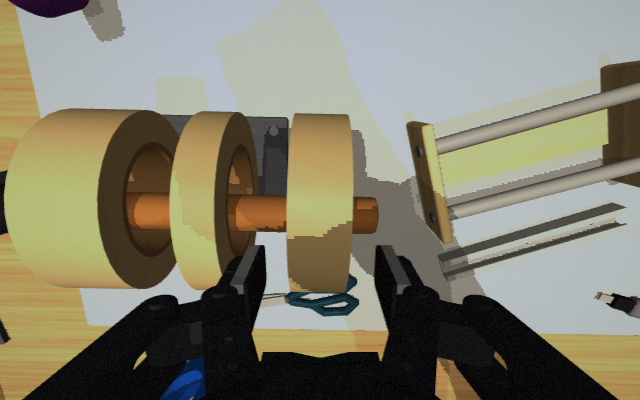

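Medium roll is centred at (320,205) between the fingers; peg axis row 213 gives x ≈ 527.

Request:
play_rows(series="0.01 0 0.05 0; 0.01 0 0.1 0; 0.01 0 0.15 0; 0.01 0 0.19 0; 0.01 0 0.21 0; 0.01 0 0.21 0; 0.01 0 0.21 0")

```text
time: 4.9
position: [526.5, 170.6, 189.4]
tcp_rot: [-3.141, -0.035, -0.0]
wrist_force: [0.9, 0.7, 0.7]
gripper_width: 53.0
grip_force: 0.0
```

Request:
play_rows(series="0 0 0 0; 0 0 0 0; 0 0 0 0; 0 0 0 0; 0 0 0 0; 0 0 0 0", grip=0)

```text
time: 5.5
position: [526.7, 170.7, 189.9]
tcp_rot: [-3.141, -0.035, -0.001]
wrist_force: [-1.1, 0.9, 5.0]
gripper_width: 35.2
grip_force: 59.0
```

Request:
play_rows(series="0 0 -0.04 0; 0 0 -0.09 0; 0 0 -0.12 0; 0 0.02 -0.125 0; 0 0.05 -0.125 0; 0 0.1 -0.125 0; 0 0.16 -0.125 0; 0 0.23 -0.125 0; 0 0.31 -0.125 0; 0 0.4 -0.125 0; 0 0.49 -0.125 0; 0.02 0.58 -0.125 0; 0.04 0.67 -0.125 -0.005; 0.06 0.75 -0.125 -0.01; 0.08 0.83 -0.125 -0.015; 0.1 0.9 -0.125 -0.02; 0.12 0.95 -0.125 -0.025; 0.14 0.98 -0.125 -0.03; 0.15 0.99 -0.125 -0.036; 0.15 0.99 -0.125 -0.0427")

```text
time: 7.5
position: [560.7, -28.5, 214.1]
tcp_rot: [3.108, 0.455, -0.001]
wrist_force: [-0.3, 0.9, -2.6]
gripper_width: 35.0
grip_force: 60.3
```

```bash
cat > to.py <<'E'
import sys; from h import *
from scipy.spatial.transform import Rotation as Ro
# usage: to.py x y z yaw -> shares
s=sensors.sense(); R=Ro.from_rotvec(s['tcp_rot']).as_matrix(); yaw=np.arctan2(R[1,0],R[0,0])
x,y,z,w=map(float,sys.argv[1:]); d=np.array([x,y,z])-s['position']; xt=np.array([np.cos(yaw),np.sin(yaw),0]); yt=np.array([np.sin(yaw),-np.cos(yaw),0])
print('pos',np.round(s['position'],1),'yaw %.3f'%yaw,'w',round(s['gripper_width'],1),'q7 %.2f'%s['joint_positions'][6]); print('rows x y z turn', round(xt@d/200,3),round(yt@d/200,3),round(-d[2]/200,3),round(-(w-yaw)/6.2832,4))
E
python3 to.py 565.9 -102.8 150 .288
```

```text
pos [560.7 -28.5 214.1] yaw 0.291 w 35.0 q7 -1.51
rows x y z turn -0.082 0.363 0.32 0.0004
```

Request:
play_rows(series="-0.01 0.04 0 0; -0.03 0.12 0 0; -0.05 0.21 0 0; -0.07 0.29 0 0; -0.08 0.34 0 0; -0.082 0.363 0 0; -0.082 0.363 0.02 0; -0.082 0.363 0.06 0; -0.082 0.363 0.11 0; -0.082 0.363 0.17 0; -0.082 0.363 0.22 0; -0.082 0.363 0.26 0; -0.082 0.363 0.29 0; -0.082 0.363 0.31 0; -0.082 0.363 0.322 0; -0.082 0.363 0.33 0; -0.082 0.363 0.334 0; -0.082 0.363 0.336 0; -0.082 0.363 0.336 0; -0.082 0.363 0.336 0")

```text
time: 9.5
position: [566.2, -101.2, 147.9]
tcp_rot: [3.108, 0.454, 0.001]
wrist_force: [-3.2, 0.3, 6.6]
gripper_width: 35.0
grip_force: 61.4
```

```bash
python3 to.py 565.9 -102.8 146.4 .288; python3 -c "
from h import *
s,d=snap('wrist','w4.png');print(s['wrist_force'],s['gripper_width'])"
```

```text
pos [ 566.2 -101.2  147.9] yaw 0.290 w 35.0 q7 -1.40
rows x y z turn -0.004 0.008 0.008 0.0004
[-3.20294633  0.28379818  6.64893348] 34.972707352077315
```

View pics/w4.png

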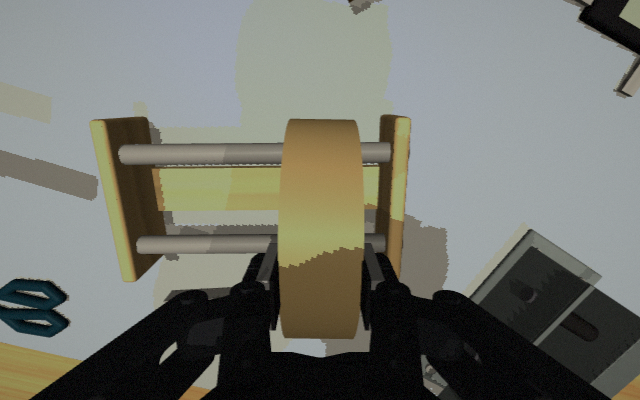

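Roll stands over the rods at (320,230), rods at rows 153 and 242; upward force shows contact. Release.

Request:
play_rows(series="0 0 0 0; 0 0 0 0; 0 0 0 0; 0 0 0 0; 0 0 -0.05 0; 0 0 -0.15 0; 0 0 -0.35 0; 0 0 -0.55 0; 0 0 -0.65 0; 0 0 -0.65 0; 0 0 -0.65 0", grip=0.7)

```text
time: 10.65
position: [565.9, -101.1, 277.5]
tcp_rot: [3.108, 0.455, 0.001]
wrist_force: [0.2, 0.8, 0.2]
gripper_width: 59.8
grip_force: 0.0
```

```bash
python3 to.py 527.5 238.5 235 .015;python3 -c "
from h import *
s,d=snap('wrist','w5.png')"
```

```text
pos [ 565.9 -101.1  277.5] yaw 0.290 w 59.8 q7 -1.34
rows x y z turn 0.302 -1.682 0.213 0.0438
```

View pics/w5.png

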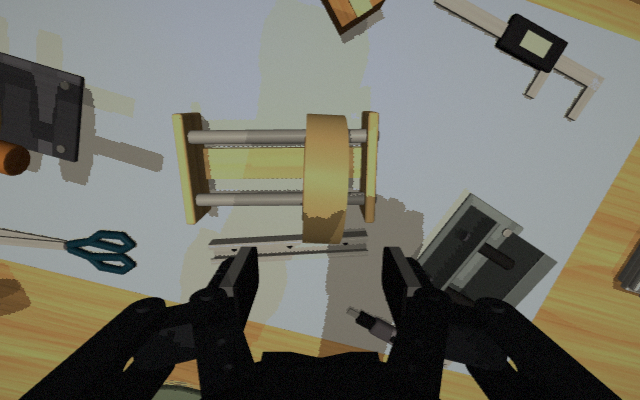

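Medium stands on the rods at (326,178). Next the narrow roll.

Request:
play_rows(series="0.03 -0.2 0 0.01; 0.06 -0.4 0 0.02; 0.1 -0.6 0 0.03; 0.13 -0.8 0 0.0438; 0.15 -0.95 0 0.0438; 0.15 -0.95 0 0.0438; 0.15 -0.95 0 0.0438", grip=0.52)

```text
time: 11.4
position: [539.8, 89.8, 276.2]
tcp_rot: [3.141, 0.026, -0.002]
wrist_force: [0.1, -1.2, 0.0]
gripper_width: 44.3
grip_force: 0.0
```

```bash
python3 to.py 526.5 238.5 235 .015
```

```text
pos [539.8  89.8 276.2] yaw 0.017 w 44.3 q7 -1.96
rows x y z turn -0.054 -0.744 0.206 0.0003
```

Request:
play_rows(series="-0.02 -0.2 0 0; -0.04 -0.4 0 0; -0.054 -0.58 0 0; -0.054 -0.7 0 0; -0.054 -0.744 0 0; -0.054 -0.744 0.08 0; -0.054 -0.744 0.15 0; -0.054 -0.744 0.206 0; -0.054 -0.744 0.206 0; -0.054 -0.744 0.206 0")

```text
time: 12.4
position: [527.4, 237.7, 235.9]
tcp_rot: [3.141, 0.023, -0.0]
wrist_force: [-0.8, 0.5, 0.9]
gripper_width: 44.6
grip_force: 0.0
```

```bash
python3 to.py 526.5 238.5 190 .015;python3 -c "
from h import *
s,d=snap('wrist','w6.png')"
```

```text
pos [527.4 237.7 235.9] yaw 0.015 w 44.6 q7 -2.26
rows x y z turn -0.005 -0.004 0.23 -0.0001
```

View pics/w6.png

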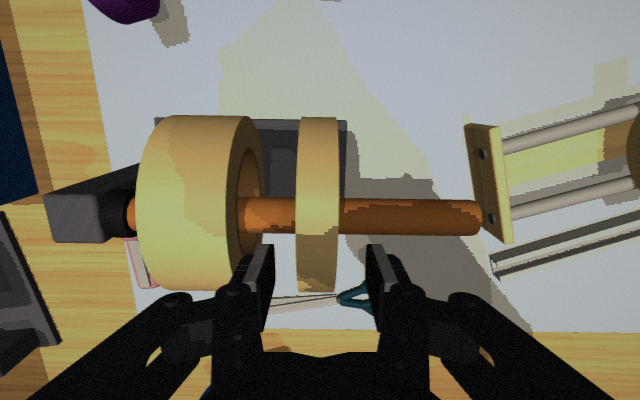

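Narrow roll centred at (317,205) between fingers; descend and grip.

Request:
play_rows(series="-0.005 -0.008 0.05 0; -0.005 -0.008 0.1 0; -0.005 -0.008 0.16 0; -0.005 -0.008 0.21 0; -0.005 -0.008 0.23 0; -0.005 -0.008 0.23 0; -0.005 -0.008 0.23 0")

```text
time: 13.15
position: [526.3, 239.9, 190.1]
tcp_rot: [-3.141, -0.024, -0.0]
wrist_force: [0.5, -0.4, 0.1]
gripper_width: 44.2
grip_force: 0.0
```

Request:
play_rows(series="0 0 0 0; 0 0 0 0; 0 0 0 0; 0 0 0 0; 0 0 0 0; 0 0 0 0", grip=0)

```text
time: 13.75
position: [526.4, 239.9, 190.5]
tcp_rot: [-3.141, -0.024, -0.001]
wrist_force: [-1.1, 0.5, 6.3]
gripper_width: 23.1
grip_force: 58.5
```

Request:
play_rows(series="0 0 -0.04 0; 0 0 -0.09 0; 0 0 -0.12 0; 0 0.02 -0.125 0; 0 0.05 -0.125 0; 0 0.1 -0.125 0; 0 0.16 -0.125 0; 0 0.23 -0.125 0; 0 0.31 -0.125 0; 0 0.4 -0.125 0; 0 0.49 -0.125 0; 0 0.58 -0.125 0; 0 0.67 -0.125 0; 0.01 0.75 -0.125 0; 0.02 0.83 -0.125 -0.005; 0.03 0.9 -0.125 -0.015; 0.04 0.95 -0.125 -0.025; 0.05 0.98 -0.125 -0.035; 0.05 0.99 -0.125 -0.0434; 0.05 0.99 -0.125 -0.0434")

```text
time: 15.75
position: [539.0, 40.4, 214.8]
tcp_rot: [3.109, 0.45, -0.0]
wrist_force: [0.6, 1.2, -1.4]
gripper_width: 22.7
grip_force: 58.9
```

```bash
python3 to.py 538.7 -10.8 147.3 .288
```

```text
pos [539.   40.4 214.8] yaw 0.287 w 22.7 q7 -1.66
rows x y z turn -0.074 0.245 0.338 -0.0001
```

Request:
play_rows(series="-0.01 0.04 0 0; -0.03 0.1 0 0; -0.05 0.17 0 0; -0.07 0.22 0 0; -0.074 0.24 0 0; -0.074 0.245 0 0; -0.074 0.245 0.02 0; -0.074 0.245 0.06 0; -0.074 0.245 0.11 0; -0.074 0.245 0.17 0; -0.074 0.245 0.22 0; -0.074 0.245 0.26 0; -0.074 0.245 0.29 0; -0.074 0.245 0.31 0; -0.074 0.245 0.325 0; -0.074 0.245 0.333 0; -0.074 0.245 0.337 0; -0.074 0.245 0.337 0; -0.074 0.245 0.337 0; -0.074 0.245 0.337 0")

```text
time: 17.75
position: [539.3, -9.3, 149.2]
tcp_rot: [3.108, 0.45, 0.002]
wrist_force: [-9.2, -1.5, 28.6]
gripper_width: 22.8
grip_force: 62.9
```

Request:
play_rows(series="0 0 0 0; 0 0 0 0; 0 0 0 0; 0 0 0 0; 0 0 -0.05 0; 0 0 -0.15 0; 0 0 -0.35 0; 0 0 -0.55 0; 0 0 -0.65 0; 0 0 -0.65 0; 0 0 -0.65 0", grip=0.55)

```text
time: 18.85
position: [538.9, -9.3, 277.9]
tcp_rot: [3.109, 0.451, 0.001]
wrist_force: [-1.7, 0.1, -1.0]
gripper_width: 47.0
grip_force: 0.0
```

```bash
python3 to.py 526 315.5 280 .015;python3 -c "
from h import *
s,d=snap('wrist','w7.png'); pickle.dump((s,d),open('w7.pkl','wb'))"
```

```text
pos [538.9  -9.3 277.9] yaw 0.288 w 47.0 q7 -1.53
rows x y z turn 0.399 -1.575 -0.011 0.0434
```

View pics/w7.png

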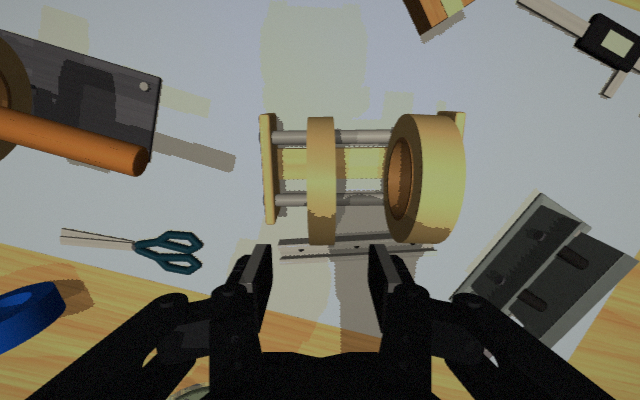

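Narrow at (321,180), medium at (430,180), both upright on the rods. Now the wide roll.

Request:
play_rows(series="0.05 -0.2 0 0.01; 0.1 -0.4 0 0.02; 0.15 -0.6 0 0.03; 0.2 -0.8 0 0.0434; 0.25 -0.95 0 0.0434; 0.25 -0.95 0 0.0434; 0.25 -0.95 0 0.0434", grip=0.8)

```text
time: 19.6
position: [532.4, 187.5, 276.4]
tcp_rot: [3.141, 0.026, -0.003]
wrist_force: [0.7, -0.9, 1.1]
gripper_width: 68.3
grip_force: 0.0
```

```bash
python3 to.py 526 315.5 240 .015
```

```text
pos [532.4 187.5 276.4] yaw 0.017 w 68.3 q7 -2.16
rows x y z turn -0.021 -0.64 0.182 0.0003
```

Request:
play_rows(series="-0.01 -0.2 0 0; -0.02 -0.4 0 0; -0.021 -0.55 0 0; -0.021 -0.62 0 0; -0.021 -0.64 0 0; -0.021 -0.64 0.08 0; -0.021 -0.64 0.15 0; -0.021 -0.64 0.182 0; -0.021 -0.64 0.182 0; -0.021 -0.64 0.182 0")

```text
time: 20.6
position: [527.0, 314.6, 241.4]
tcp_rot: [-3.141, -0.023, -0.0]
wrist_force: [0.6, -0.0, 0.5]
gripper_width: 68.4
grip_force: 0.0
```

```bash
python3 to.py 526 315.5 190 .015;python3 -c "
from h import *
s,d=snap('wrist','w8.png')"
```

```text
pos [527.  314.6 241.4] yaw 0.015 w 68.4 q7 -2.39
rows x y z turn -0.005 -0.004 0.257 -0.0
```

View pics/w8.png

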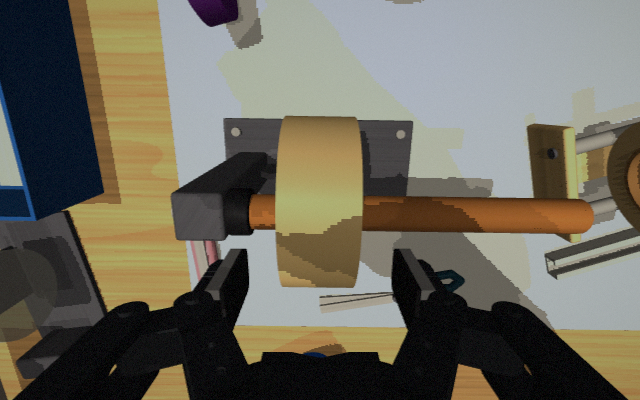

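Wide roll centred at (320,200) between the fingers.

Request:
play_rows(series="-0.005 0 0.05 0; -0.005 0 0.1 0; -0.005 0 0.16 0; -0.005 0 0.21 0; -0.005 0 0.24 0; -0.005 0 0.257 0; -0.005 0 0.257 0; -0.005 0 0.257 0", grip=0.74)

```text
time: 21.45
position: [525.9, 315.2, 190.0]
tcp_rot: [-3.141, -0.024, -0.0]
wrist_force: [-0.3, -0.4, 0.5]
gripper_width: 63.0
grip_force: 0.0
```

Request:
play_rows(series="0 0 0 0; 0 0 0 0; 0 0 0 0; 0 0 0 0; 0 0 0 0; 0 0 0 0", grip=0)

```text
time: 22.05
position: [526.0, 315.1, 190.5]
tcp_rot: [-3.141, -0.024, -0.002]
wrist_force: [-1.3, -2.3, 6.0]
gripper_width: 48.7
grip_force: 61.6
```

Request:
play_rows(series="0 0 -0.04 0; 0 0 -0.09 0; 0 0 -0.12 0; 0 0.02 -0.125 0; 0 0.05 -0.125 0; 0 0.1 -0.125 0; 0 0.16 -0.125 0; 0 0.23 -0.125 0; 0 0.31 -0.125 0; 0 0.39 -0.125 0; 0 0.48 -0.125 0; 0 0.57 -0.125 0; 0 0.66 -0.125 0; 0 0.75 -0.125 0; 0 0.82 -0.125 0; 0 0.89 -0.125 0; 0 0.94 -0.125 0; 0 0.97 -0.125 0; 0 0.98 -0.125 0; 0 0.98 -0.125 0")

```text
time: 24.05
position: [528.7, 119.3, 214.7]
tcp_rot: [-3.141, -0.024, 0.0]
wrist_force: [0.0, 1.1, -3.5]
gripper_width: 48.7
grip_force: 63.2
```

Request:
play_rows(series="0 0.03 0 0; 0 0.08 0 0; 0 0.14 0 0; 0 0.19 0 0; 0 0.22 0 0; 0 0.23 -0.03 0; 0 0.24 -0.09 0; 0 0.24 -0.18 0; 0 0.24 -0.28 0; 0 0.25 -0.37 0; 0 0.27 -0.44 0; 0 0.31 -0.48 0; 0 0.36 -0.49 0; 0 0.43 -0.49 0; 0 0.52 -0.49 0; 0 0.62 -0.49 0; 0 0.73 -0.49 0; 0 0.84 -0.49 0; 0 0.95 -0.49 0; 0 1 -0.49 0")

```text
time: 26.05
position: [531.2, -83.9, 311.9]
tcp_rot: [3.141, 0.02, -0.002]
wrist_force: [0.1, -0.3, -3.7]
gripper_width: 48.9
grip_force: 63.2
```

```bash
python3 to.py 485 -335.4 300 -.252
```

```text
pos [531.2 -83.9 311.9] yaw 0.013 w 48.9 q7 -1.63
rows x y z turn -0.247 1.254 0.06 0.0421
```

Request:
play_rows(series="-0.01 0.05 0 0; -0.02 0.13 0 0; -0.04 0.23 0 0; -0.06 0.34 0 0.004; -0.08 0.45 0 0.008; -0.1 0.56 0 0.012; -0.13 0.67 0 0.016; -0.16 0.77 0 0.02; -0.19 0.86 0 0.025; -0.21 0.93 0 0.03; -0.23 0.97 0 0.035; -0.24 0.99 0 0.039; -0.247 1 0 0.0421; -0.247 1 0 0.0421; -0.247 1 0 0.0421")

```text
time: 27.55
position: [485.8, -281.0, 312.8]
tcp_rot: [-3.117, 0.389, -0.0]
wrist_force: [0.4, 0.9, -3.6]
gripper_width: 48.6
grip_force: 63.1
```

```bash
python3 to.py 485 -335.4 150 -.252
```

```text
pos [ 485.8 -281.   312.8] yaw -0.248 w 48.6 q7 -1.47
rows x y z turn 0.063 0.265 0.814 0.0006
```

Request:
play_rows(series="0.01 0.03 0 0; 0.02 0.09 0 0; 0.04 0.16 0 0; 0.055 0.22 0 0; 0.063 0.255 0 0; 0.063 0.267 0.02 0; 0.063 0.267 0.07 0; 0.063 0.267 0.14 0; 0.063 0.267 0.22 0; 0.063 0.267 0.3 0; 0.063 0.267 0.38 0; 0.063 0.267 0.45 0; 0.063 0.267 0.5 0; 0.063 0.267 0.53 0; 0.063 0.267 0.55 0; 0.063 0.267 0.55 0; 0.063 0.267 0.55 0")

```text
time: 29.25
position: [484.7, -336.6, 203.1]
tcp_rot: [3.117, -0.391, 0.001]
wrist_force: [-0.0, -0.3, -3.5]
gripper_width: 48.6
grip_force: 63.2
```

```bash
python3 to.py 485 -335.4 148.5 -.252; python3 -c "
from h import *
s,d=snap('wrist','w9.png')"
```

```text
pos [ 484.7 -336.6  203.1] yaw -0.249 w 48.6 q7 -1.41
rows x y z turn -0.0 -0.006 0.273 0.0004
```

View pics/w9.png

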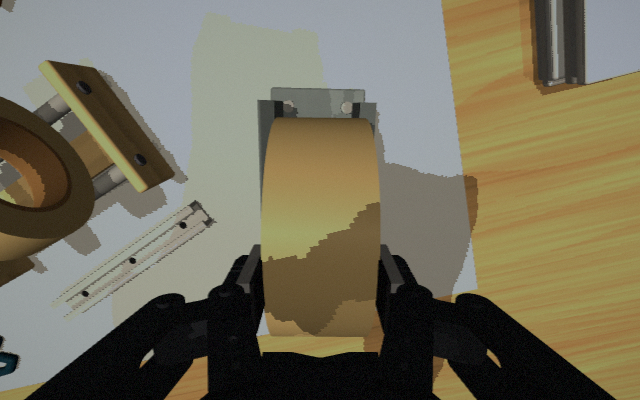

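Roll centred at u=320, cheeks' middle about u=318: nudge 1.5 mm and lower.

Request:
play_rows(series="0 -0.008 0.02 0; 0 -0.008 0.06 0; 0 -0.008 0.11 0; 0 -0.008 0.16 0; 0 -0.008 0.2 0; 0 -0.008 0.23 0; 0 -0.008 0.25 0; 0 -0.008 0.262 0; 0 -0.008 0.27 0; 0 -0.008 0.274 0; 0 -0.008 0.274 0; 0 -0.008 0.274 0")

```text
time: 30.5
position: [485.0, -335.0, 148.2]
tcp_rot: [3.117, -0.391, 0.001]
wrist_force: [-0.6, 1.5, -0.6]
gripper_width: 48.8
grip_force: 63.5
```

Request:
play_rows(series="0 0 0.003 0; 0 0 0.006 0; 0 0 0.006 0; 0 0 0.006 0")

```text
time: 30.9
position: [485.1, -335.0, 148.0]
tcp_rot: [3.117, -0.391, 0.002]
wrist_force: [-6.5, 3.8, 19.1]
gripper_width: 48.8
grip_force: 66.0
```

Request:
play_rows(series="0 0 0 0; 0 0 0 0; 0 0 0 0; 0 0 0 0; 0 0 -0.05 0; 0 0 -0.15 0; 0 0 -0.35 0; 0 0 -0.55 0; 0 0 -0.75 0; 0 0 -0.75 0; 0 0 -0.75 0", grip=0.8)

```text
time: 32.0
position: [485.1, -335.1, 298.1]
tcp_rot: [3.116, -0.39, 0.003]
wrist_force: [0.5, 0.7, -0.3]
gripper_width: 68.7
grip_force: 0.0
```

```bash
cat > w.py <<'E'
import sys; from wfit import *
s,d=snap('wrist',sys.argv[1]+'.png'); pickle.dump((s,d),open(sys.argv[1]+'.pkl','wb'))
E
python3 w.py w10; python3 to.py 538.7 -10.8 300 .288
```

```text
pos [ 484.7 -334.8  296.9] yaw -0.249 w 68.4 q7 -1.39
rows x y z turn -0.138 -1.637 -0.016 -0.0855
```

```bash
cat > chk.py <<'E'
from wfit import *
def chk(f,p,w,z=106):
    C=cam(f+'.pkl'); a=np.linspace(0,2*np.pi,72)
    L=np.array([[64*np.cos(t),y,z+64*np.sin(t)] for t in a for y in(-w/2,w/2)])
    h=cv2.convexHull(proj(C,world(p,L)).astype(np.float32)); m=np.zeros((400,640),np.uint8); cv2.fillConvexPoly(m,h.astype(np.int32),1)
    im=cv2.imread('pics/'+f+'.png'); hsv=cv2.cvtColor(im,cv2.COLOR_BGR2HSV)
    t=((hsv[...,0]>8)&(hsv[...,0]<32)&(hsv[...,1]>70)).astype(np.uint8)
    x,y,ww,hh=cv2.boundingRect(h); 
    n,lab,st,_=cv2.connectedComponentsWithStats(t); k=lab[m>0]; k=np.bincount(k[k>0]).argmax(); t=lab==k
    print('model',(x,y,x+ww,y+hh),'seen',(st[k,0],st[k,1],st[k,0]+st[k,2],st[k,1]+st[k,3]),'iou',round((t&(m>0)).sum()/(t|(m>0)).sum(),3))
E
python3 -c "
from chk import *
chk('w10',[485,-335.4,-.252],50)
r=(552.3,-56.8,.288); on=lambda y:[r[0]-y*np.sin(r[2]),r[1]+y*np.cos(r[2]),r[2]]
chk('w7',on(48),24); chk('w7',on(-48),36)"
```

```text
model (291, 113, 349, 235) seen (np.int32(290), np.int32(113), np.int32(350), np.int32(177)) iou 0.447
model (306, 114, 337, 243) seen (np.int32(259), np.int32(113), np.int32(352), np.int32(225)) iou 0.267
model (384, 114, 461, 243) seen (np.int32(353), np.int32(111), np.int32(465), np.int32(244)) iou 0.727
```

Wide roll matches the model in the unwinder. Now fetch the narrow roll.

Request:
play_rows(series="-0.02 -0.2 0 -0.02; -0.04 -0.4 0 -0.04; -0.06 -0.6 0 -0.06; -0.08 -0.8 0 -0.0855; -0.1 -0.98 0 -0.0855; -0.1 -0.98 0 -0.0855; -0.1 -0.98 0 -0.0855", grip=0.55)

```text
time: 32.75
position: [513.6, -139.7, 296.0]
tcp_rot: [-3.108, -0.452, 0.002]
wrist_force: [0.1, -1.0, -0.7]
gripper_width: 47.1
grip_force: 0.0
```

```bash
python3 to.py 538.7 -10.2 200 .288
```

```text
pos [ 513.6 -139.7  296. ] yaw 0.289 w 47.1 q7 -1.25
rows x y z turn 0.305 -0.585 0.48 0.0001
```

Request:
play_rows(series="0.1 -0.2 0 0; 0.2 -0.4 0 0; 0.28 -0.53 0 0; 0.305 -0.58 0.05 0; 0.305 -0.585 0.15 0; 0.305 -0.585 0.28 0; 0.305 -0.585 0.4 0; 0.305 -0.585 0.46 0; 0.305 -0.585 0.48 0; 0.305 -0.585 0.48 0; 0.305 -0.585 0.48 0")

```text
time: 33.85
position: [539.6, -10.8, 201.5]
tcp_rot: [3.109, 0.45, 0.002]
wrist_force: [0.2, -0.2, -0.3]
gripper_width: 46.9
grip_force: 0.0
```

```bash
python3 to.py 538.7 -10.2 147.5 .288; python3 w.py w11; python3 - <<'E'
import cv2;from h import *
im=cv2.imread('pics/w11.png'); h=cv2.cvtColor(im,cv2.COLOR_BGR2HSV)
t=(h[...,0]>8)&(h[...,0]<32)&(h[...,1]>70)
for v in(135,150,165,180,195,210): 
    e=np.flatnonzero(np.diff(t[v].astype(int))); print(v,e.tolist())
E
```

```text
pos [539.6 -10.8 201.5] yaw 0.287 w 46.9 q7 -1.58
rows x y z turn -0.003 -0.004 0.27 -0.0001
135 [241, 265, 299, 336, 410, 502]
150 [14, 242, 244, 245, 257, 297, 337, 404, 511]
165 [68, 244, 245, 253, 360, 389, 515]
180 [73, 74, 77, 245, 246, 254, 361, 387, 463, 465, 518]
195 [3, 62, 63, 72, 246, 247, 254, 275, 297, 338, 396, 459]
210 [247, 249, 255, 269, 297, 298, 305, 306, 314, 315, 396, 459]
```

Request:
play_rows(series="-0.003 -0.006 0.06 0; -0.003 -0.006 0.13 0; -0.003 -0.006 0.19 0; -0.003 -0.006 0.24 0; -0.003 -0.006 0.265 0; -0.003 -0.006 0.27 0; -0.003 -0.006 0.27 0; -0.003 -0.006 0.27 0")

```text
time: 34.7
position: [538.5, -9.6, 147.1]
tcp_rot: [3.109, 0.451, 0.001]
wrist_force: [-0.1, 0.1, -0.4]
gripper_width: 46.8
grip_force: 0.0
```

Request:
play_rows(series="0 0 0 0; 0 0 0 0; 0 0 0 0; 0 0 0 0; 0 0 0 0; 0 0 0 0", grip=0)

```text
time: 35.3
position: [538.5, -9.6, 147.2]
tcp_rot: [3.109, 0.451, 0.001]
wrist_force: [-0.8, -0.2, 5.7]
gripper_width: 22.8
grip_force: 58.5
```

```bash
python3 to.py 527.5 60 216 .015
```

```text
pos [538.5  -9.6 147.2] yaw 0.288 w 22.8 q7 -1.62
rows x y z turn 0.046 -0.349 -0.344 0.0434
```

Request:
play_rows(series="0 0 -0.02 0; 0 0 -0.07 0; 0 0 -0.14 0; 0 0 -0.22 0; 0 0 -0.29 0; 0 0 -0.33 0; 0 0 -0.345 0; 0.005 -0.03 -0.345 0.002; 0.01 -0.08 -0.345 0.006; 0.02 -0.15 -0.345 0.012; 0.03 -0.22 -0.345 0.018; 0.04 -0.28 -0.345 0.025; 0.046 -0.32 -0.345 0.032; 0.046 -0.34 -0.345 0.039; 0.046 -0.349 -0.345 0.0434; 0.046 -0.349 -0.345 0.0434; 0.046 -0.349 -0.345 0.0434")

```text
time: 37.0
position: [527.1, 59.8, 215.5]
tcp_rot: [3.141, 0.025, -0.001]
wrist_force: [-0.6, -0.4, -1.7]
gripper_width: 23.1
grip_force: 58.8
```

```bash
python3 to.py 526.4 239.9 216.2 .015; python3 w.py w12; python3 - <<'E'
import cv2
cv2.imwrite('pics/x.png',cv2.imread('pics/w12.png'))
E
```

```text
pos [527.1  59.8 215.5] yaw 0.016 w 23.1 q7 -1.95
rows x y z turn 0.011 -0.9 -0.004 0.0002
```

Request:
play_rows(series="0 -0.03 -0.003 0; 0 -0.08 -0.003 0; 0.001 -0.15 -0.003 0; 0.002 -0.22 -0.003 0; 0.003 -0.3 -0.003 0; 0.004 -0.38 -0.003 0; 0.005 -0.46 -0.003 0; 0.006 -0.54 -0.003 0; 0.007 -0.62 -0.003 0; 0.008 -0.7 -0.003 0; 0.009 -0.77 -0.003 0; 0.01 -0.83 -0.003 0; 0.011 -0.87 -0.003 0; 0.011 -0.89 -0.003 0; 0.011 -0.9 -0.003 0; 0.011 -0.9 -0.003 0; 0.011 -0.9 -0.003 0")

```text
time: 38.75
position: [526.8, 239.4, 216.3]
tcp_rot: [3.141, 0.023, 0.0]
wrist_force: [-0.5, 0.2, -1.1]
gripper_width: 23.0
grip_force: 58.8
```

```bash
python3 to.py 526.4 239.9 191 .015
```

```text
pos [526.8 239.4 216.3] yaw 0.015 w 23.0 q7 -2.28
rows x y z turn -0.002 -0.003 0.126 -0.0001
```

Request:
play_rows(series="0 -0.003 0.02 0; 0 -0.003 0.05 0; 0 -0.003 0.08 0; 0 -0.003 0.105 0; 0 -0.003 0.118 0; 0 -0.003 0.124 0; 0 -0.003 0.126 0; 0 -0.003 0.126 0; 0 -0.003 0.126 0")

```text
time: 39.65
position: [526.7, 240.6, 191.3]
tcp_rot: [-3.141, -0.024, -0.0]
wrist_force: [-0.0, 0.4, -1.7]
gripper_width: 22.8
grip_force: 58.8
```

Request:
play_rows(series="0 0 0 0; 0 0 0 0; 0 0 0 0; 0 0 0 0; 0 0 0 0; 0 0 -0.04 0; 0 0 -0.12 0; 0 0 -0.25 0; 0 0 -0.4 0; 0 0 -0.45 0; 0 0 -0.45 0", grip=0.55)

```text
time: 40.75
position: [527.2, 240.9, 282.8]
tcp_rot: [-3.14, -0.024, -0.004]
wrist_force: [0.4, 0.2, -1.0]
gripper_width: 47.0
grip_force: 0.0
```

```bash
python3 w.py w13; python3 to.py 565.9 -102 280 .288; python3 - <<'E'
import cv2;from h import *
im=cv2.imread('pics/w13.png'); h=cv2.cvtColor(im,cv2.COLOR_BGR2HSV)
t=(h[...,0]>8)&(h[...,0]<32)&(h[...,1]>70)
for v in(135,150,165,180,195,210): 
    e=np.flatnonzero(np.diff(t[v].astype(int))); print(v,e.tolist())
E
```

```text
pos [526.7 240.6 281.4] yaw 0.015 w 47.5 q7 -2.25
rows x y z turn 0.17 1.716 0.007 -0.0434
135 [59, 130, 303, 337, 452, 473, 480, 481, 571]
150 [62, 133, 302, 337, 454, 463, 469, 476, 482, 484, 569]
165 [66, 136, 302, 337, 457, 478, 484, 486, 596]
180 [69, 98, 146, 147, 153, 154, 164, 165, 166, 167, 169, 245, 248, 251, 252, 253, 260, 261, 303, 337, 459, 480, 486, 488, 604]
195 [34, 101, 164, 456, 462, 482, 488, 490, 618]
210 [41, 104, 168, 170, 248, 249, 252, 253, 257, 259, 260, 453, 465, 474, 478, 485, 490, 491]
```

Narrow hangs at u≈320. Fetch the medium.

Request:
play_rows(series="0.03 0.2 0 -0.01; 0.06 0.4 0 -0.02; 0.08 0.6 0 -0.03; 0.1 0.8 0 -0.0434; 0.1 0.98 0 -0.0434; 0.1 0.98 0 -0.0434; 0.1 0.98 0 -0.0434", grip=0.66)

```text
time: 41.5
position: [549.3, 44.2, 280.1]
tcp_rot: [-3.109, -0.448, 0.002]
wrist_force: [-0.5, 0.9, -0.7]
gripper_width: 56.0
grip_force: 0.0
```

```bash
python3 to.py 566 -101.5 200 .288
```

```text
pos [549.3  44.2 280.1] yaw 0.286 w 56.0 q7 -1.63
rows x y z turn -0.125 0.723 0.4 -0.0003
```

Request:
play_rows(series="-0.04 0.2 0 0; -0.08 0.4 0 0; -0.11 0.6 0 0; -0.125 0.7 0.03 0; -0.125 0.723 0.1 0; -0.125 0.723 0.2 0; -0.125 0.723 0.3 0; -0.125 0.723 0.38 0; -0.125 0.723 0.4 0; -0.125 0.723 0.4 0; -0.125 0.723 0.4 0")

```text
time: 42.6
position: [567.1, -100.0, 201.5]
tcp_rot: [-3.109, -0.452, -0.001]
wrist_force: [0.5, -0.5, 0.6]
gripper_width: 56.1
grip_force: 0.0
```

```bash
python3 to.py 566 -101.5 147.5 .288; python3 w.py w14; python3 - <<'E'
import cv2;from h import *
im=cv2.imread('pics/w14.png'); h=cv2.cvtColor(im,cv2.COLOR_BGR2HSV)
t=(h[...,0]>8)&(h[...,0]<32)&(h[...,1]>70)
for v in(135,150,165,180,195,210): 
    e=np.flatnonzero(np.diff(t[v].astype(int))); print(v,e.tolist())
E
```

```text
pos [ 567.1 -100.   201.5] yaw 0.289 w 56.1 q7 -1.39
rows x y z turn -0.007 0.006 0.27 0.0001
135 [144, 177, 301, 357, 370, 393]
150 [146, 155, 300, 359, 378, 389, 390, 393]
165 [141, 142, 149, 184, 240, 361, 369, 381, 389, 391]
180 [143, 144, 151, 188, 239, 362, 369, 380, 388, 390]
195 [154, 189, 235, 259, 268, 269, 298, 360, 368, 380, 387, 389]
210 [156, 187, 297, 300, 302, 303, 305, 308, 311, 312, 313, 314, 321, 325, 329, 331, 332, 335, 336, 360, 368, 389]
```

Request:
play_rows(series="-0.007 0.028 0.02 0; -0.007 0.028 0.08 0; -0.007 0.028 0.15 0; -0.007 0.028 0.21 0; -0.007 0.028 0.25 0; -0.007 0.028 0.268 0; -0.007 0.028 0.27 0; -0.007 0.028 0.27 0")

```text
time: 43.45
position: [567.2, -106.6, 147.3]
tcp_rot: [3.109, 0.451, 0.001]
wrist_force: [-0.2, -0.2, -0.0]
gripper_width: 56.3
grip_force: 0.0
```

Request:
play_rows(series="0 0 0 0; 0 0 0 0; 0 0 0 0; 0 0 0 0; 0 0 0 0; 0 0 0 0", grip=0)

```text
time: 44.05
position: [567.2, -106.6, 147.8]
tcp_rot: [3.109, 0.451, 0.001]
wrist_force: [-2.4, 0.4, 6.6]
gripper_width: 35.2
grip_force: 58.4
```

```bash
python3 to.py 528 45 216 .015
```

```text
pos [ 567.2 -106.6  147.8] yaw 0.288 w 35.2 q7 -1.41
rows x y z turn 0.027 -0.782 -0.341 0.0435
```

Request:
play_rows(series="0 0 -0.02 0; 0 0 -0.07 0; 0 0 -0.14 0; 0 0 -0.22 0; 0 0 -0.29 0; 0 0 -0.33 0; 0 0 -0.345 0; 0 -0.03 -0.345 0; 0 -0.09 -0.345 0.003; 0.005 -0.17 -0.345 0.006; 0.01 -0.26 -0.345 0.01; 0.015 -0.35 -0.345 0.015; 0.02 -0.44 -0.345 0.02; 0.025 -0.53 -0.345 0.025; 0.027 -0.61 -0.345 0.03; 0.027 -0.68 -0.345 0.035; 0.027 -0.74 -0.345 0.04; 0.027 -0.77 -0.345 0.0435; 0.027 -0.782 -0.345 0.0435; 0.027 -0.782 -0.345 0.0435")

```text
time: 46.05
position: [527.4, 45.2, 215.7]
tcp_rot: [3.141, 0.025, -0.001]
wrist_force: [0.5, -0.1, -3.6]
gripper_width: 35.5
grip_force: 59.5
```

```bash
python3 to.py 526.7 170.3 216.8 .015
```

```text
pos [527.4  45.2 215.7] yaw 0.016 w 35.5 q7 -1.91
rows x y z turn 0.006 -0.625 -0.005 0.0002
```

Request:
play_rows(series="0 -0.03 -0.005 0; 0 -0.08 -0.005 0; 0.001 -0.15 -0.005 0; 0.002 -0.22 -0.005 0; 0.003 -0.3 -0.005 0; 0.004 -0.38 -0.005 0; 0.005 -0.46 -0.005 0; 0.006 -0.53 -0.005 0; 0.006 -0.58 -0.005 0; 0.006 -0.61 -0.005 0; 0.006 -0.625 -0.005 0; 0.006 -0.625 -0.005 0; 0.006 -0.625 -0.005 0")

```text
time: 47.35
position: [527.2, 169.3, 217.1]
tcp_rot: [3.141, 0.022, -0.0]
wrist_force: [-0.3, -0.5, -2.7]
gripper_width: 35.0
grip_force: 59.5
```

```bash
python3 to.py 526.7 170.3 191.5 .015
```

```text
pos [527.2 169.3 217.1] yaw 0.014 w 35.0 q7 -2.15
rows x y z turn -0.002 -0.005 0.128 -0.0002
```

Request:
play_rows(series="-0.002 -0.005 0.02 0; -0.002 -0.005 0.05 0; -0.002 -0.005 0.08 0; -0.002 -0.005 0.105 0; -0.002 -0.005 0.12 0; -0.002 -0.005 0.126 0; -0.002 -0.005 0.128 0; -0.002 -0.005 0.128 0; -0.002 -0.005 0.128 0")

```text
time: 48.25
position: [526.8, 170.9, 191.7]
tcp_rot: [-3.141, -0.023, -0.001]
wrist_force: [-0.3, 0.2, -1.6]
gripper_width: 34.7
grip_force: 59.5
```

Request:
play_rows(series="0 0 0 0; 0 0 0 0; 0 0 0 0; 0 0 0 0; 0 0 0 0; 0 0 -0.04 0; 0 0 -0.12 0; 0 0 -0.25 0; 0 0 -0.45 0; 0 0 -0.65 0; 0 0 -0.85 0; 0 0 -0.9 0; 0 0 -0.9 0; 0 0 -0.9 0; 0 0 -0.9 0; 0 0 -0.9 0; 0 0 -0.9 0; 0 0 -0.9 0; 0 0 -0.9 0; 0 0 -0.9 0", grip=0.63)

```text
time: 50.25
position: [526.7, 170.9, 371.5]
tcp_rot: [-3.142, -0.023, 0.0]
wrist_force: [-0.1, -0.0, 1.2]
gripper_width: 53.7
grip_force: 0.0
```

```bash
python3 w.py w15; python3 - <<'E'
from h import *
s,d=snap('top','t2.png'); a=cv2.imread('pics/w15.png'); b=cv2.imread('pics/t2.png')[125:265,165:485]
cv2.imwrite('pics/fin.png',cv2.vconcat([cv2.resize(a,(480,300)),cv2.resize(b,(480,210+0))]))
E
```

```text
(no output)
```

View pics/fin.png

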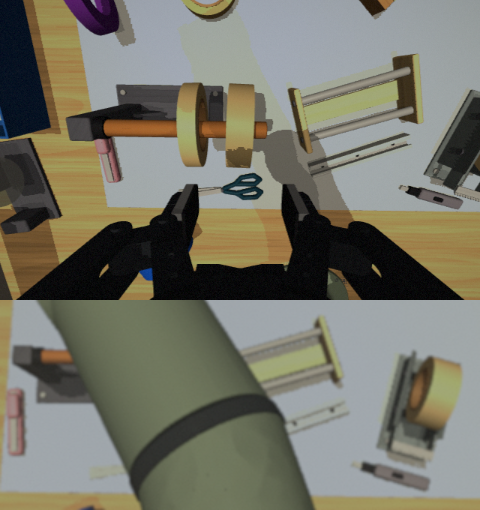

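The wrist view shows the narrow roll at (192,125) and the medium at (240,125), both on the peg. The top view shows the wide roll in the unwinder at (430,393) and the profile in place. Handing in.

```bash
python3 -c "
from bench import manip; print(manip.job_done())"
```

```text
the job is handed in; nothing more can be done
None
```

The job is handed in, with no verdict returned: in the last pictures the widest roll stands in the unwinder, the narrow and medium rolls hang back at their old places on the peg, and the profile is undisturbed.

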